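Mount the tool-rest carriage on the dovetail rail of the sharpening stand

TASK

At the wood-turner's bench, slide the tool-rest carriage (the one with the clamp knob on a side arm, not the rest on a round foot) onto the dovetail rail from the rail's open, pointed end until it is fully home against the stop block. Then tighten its clamp knob: turn it clockwise, seen from above, about a quarter turn until its bar stands square across the rail.

Things in the scene. Friction and masses are not known exactly. Their poses are not given: they have to be found in the camera images.
- rail_base: Fixed steel plate 300x130x12; origin: centre of underside; x along its rail, the way to slide on. Dovetail rail on its middle line, z 12 to 28, 24 wide at foot, 40 at top, full for x 0 to 100; guiding nose x -35 to 0, narrowing to 8 (top 18) at the open end. Bare plate x -150 to -35, to set the carriage down and slide along it. Stop face at x 100, block 20 long, 70 wide, top z 57. All mm.
- carriage_post (a point): Middle of the grip post (40 along x, 28 along y) of the loose aluminium carriage, 0.5 kg, 52 above its underside; carriage axes, x along rail within 45 deg at start. Post 29.5 to 75.5 up, slot along x in its top. Body 70 (x) x 90 (y) x 29.5; channel along x, 29 wide below, 48 at roof 19.5 up: 2.5 play each side. Slides freely on the plate. Home: x 65, y 0, z 64 in rail_base frame. All mm.
- knob_bar (a point): Middle of the black clamp knob's grip bar, 44 mm long (its x), 11 thick (y), 24 high, on the knob's upright axis; axes turn with the knob, z up. It sits on a side arm (10 mm thick, 32 wide, out to y = 87 mm) of the carriage, 70 mm to the carriage's +y side of the post's middle and 55.7 mm above the carriage's underside (68 mm above the bench once on the plate).
- clamp_knob (a joint): Knob angle, rad: 0 loose, bar along the carriage's x; grows as it turns clockwise seen from above; end stop at 1.6. Starts at 0 to 0.2; at 1.57 the bar is square across the rail. Light friction (0.05 N m), stays where left; it does not brake the carriage in any way, so turn it without pushing the carriage along.
Mind the look-alikes: they are no part of the job. Leave any pink or purple look-alike of the part that bears carriage_post alone.

How it is judged:
By the outcome, as a careful person would: the job done as asked, in the order asked, and still so for the second after the job is handed in, with the robot touching nothing.
It also fails if it takes over 61 s, if anything falls off the work surface, if the arm or the gripper's body presses on something with over 40 N, if the wrist force passes 120 N, or if a joint passes its speed limit or range.

ROBOT

A 6-joint arm with a two-finger parallel gripper is mounted at the origin on the work surface. World frame = base frame: x ahead of the robot, y to its left, z up, the work surface at z = 0. Lengths are in m, angles in degrees, forces in N, time in s.
With the tool pointing down it reaches from about 0.3 to 0.75 m from the base axis. Payload 8.5 kg.
Tool frame: the origin (TCP) lies midway between the tips of the shut fingers; the grasp point (between the pads) lies behind it (grasp_offset is the z of the grasp point in the tool frame, in m); z points along the fingers, y is the direction in which the jaws open and shut (so a half turn about z gives the same grasp; the last joint's range is limited). The gripper opens to 85 mm and grips with 20 to 120 N. Pads are 22 mm wide; open, the fingers measure 114 mm over their backs; the gripper's body (76 mm by 85 mm) begins 54 mm behind the grasp point. The pads swing forward as they close: fully open they stand 13 mm farther back than shut.
Start: joints at [-88.195, 21.807, 74.336, -0, 83.858, -12.336], TCP at [0.134, -0.533, 0.231] pointing down, gripper open.
Joint ranges: [-178.18, 178.18], [-50.72, 133.34], [12.68, 142.11], [-81.47, 261.47], [9.98, 163.14], [-165.26, 165.26]. Speed limits (degrees/s): [136.94, 136.94, 180, 180, 180, 180].

INTERFACE

Orientations are given as a 3x3 rotation matrix whose columns are the frame's x, y, z axes.
In Python, from rig import * gives the robot as it stands.
- The arm moves only by the shell command python3 -m pendant 'ROWS' [FORCE]. ROWS is JSON, one flat list of numbers, 7 for each row, row after row: the finger opening in mm, from 0 to 85.4, then the shift along the tool's x, y, z in units of 50 mm (1.0 is 50 mm), then the turn, a rotation vector about the tool's x, y, z in units of 8 degrees (1.0 is 8 degrees). In form: [hand, dx, dy, dz, wx, wy, wz, hand, dx, dy, dz, wx, wy, wz, ...]. A call has 1 to 12 rows; each row shifts and turns the commanded pose from where the row before left it, along the tool's axes as they then stand; what a row does not reach is not made up. A row lasts 1/10 s, in which the tool goes at most 50 mm and 8.59 degrees, less where a joint would pass 70% of its speed; a pose out of reach is approached as far as the arm can. A call is refused whole if a number of a shift passes 1 or a number of a turn 1, either way. A call with a gripper value outside its range is refused whole. The fingers move at their own pace and stop on an object; FORCE is the grip in N (left out, the last holds). Time passes only in rows, so rows that do not move let the fingers close. It gives the time, the measured TCP pose, the force and the opening at its end, in the units of the state.
- observe(): the state, without advancing time (a new reading comes with each control period).
- get_image(name): name is "scene" or "top" or "wrist"; returns a dict with "frame" (480x640x3 uint8, red, green, blue), "depth" (480x640 float32, m along the optical axis (not along the pixel's ray), 0 where there is no reading), "K" (3x3 intrinsics, pixels), "rvec" (rotation vector, rad) and "tvec" (3), from world to camera coordinates, as OpenCV has them. Camera axes: x right, y down, z forward; pixel columns grow to the right and rows downward; lengths in m; the calibration is good to about 2 mm. A picture is of the moment at which its call begins.
- close_job(): hands the job in, once; it reports no verdict.
The state is a dict: "time_s": time; "q": joint angles; "qvel": joint speeds; "joint_efforts": joint torques, N m; "position": TCP position; "tool_rot": TCP orientation; "ft_force": force on the tool from outside, world axes, zero at the start; "wrist_torque": the same for the moment, N m; "grip_width": finger opening in m.
Only numpy, scipy, OpenCV 4.12 (cv2) and the standard library are available. Lean on these libraries where they do the work, as an engineer would, in place of code of your own. Each camera call takes 0.05 s, during which the arm holds its last target.

## Working session

There is one attempt and no reset: what is moved stays moved. The work goes in short steps, Python scripts to look and compute and a shell command to move; the robot and the scene stay as the last step left them, time stands still between calls to the robot, and variables do not carry over. Pictures are saved under pics/ and viewed, and the job is handed in when it is done.

```bash
ls; mkdir -p pics; python3 - <<'E'
from rig import *
import cv2
s=observe(); print({k:(v if not hasattr(v,'tolist') else v.tolist()) for k,v in s.items()})
for n in ("scene","top","wrist"):
    d=get_image(n); cv2.imwrite(f"pics/{n}0.png",d["frame"][:,:,::-1]); print(n,d["K"],d["rvec"],d["tvec"])
try: print(grasp_offset)
except Exception as e: print(e)
E
```

```text
pics
{'time_s': 0.0, 'q': [-88.19454034505296, 21.83909383842321, 74.38563670885993, 0.0010987934352170948, 83.85765155169753, -12.334955753918678], 'qvel': [-0.06114811585798045, 0.07848999251316918, 0.06565607663283636, -0.10508855370314917, 0.03707673953412725, -0.03394259217432533], 'joint_efforts': [0.0025596267369110137, -44.84622359275818, -23.12706470489502, -0.00019133489331579767, 0.004761870950460434, -6.61438306792661e-06], 'position': [0.1343651498536352, -0.5330265869470823, 0.23072435307629685], 'tool_rot': [[0.9697004412978301, 0.24429705986385308, -2.624253496082124e-05], [0.24429684404659802, -0.9696994302023874, 0.001437725299759321], [0.00032578469242451055, -0.0014005738261124055, -0.9999989661281115]], 'ft_force': [-0.34203868592501163, 0.6552490957942242, 1.1997949087542603], 'wrist_torque': [0.02372192380840256, -0.04983072259835089, -0.04915270803551283], 'grip_width': 0.0855256079823094}
scene [[485.69792374   0.         325.86036755]
 [  0.         485.69792374 237.23416328]
 [  0.           0.           1.        ]] [ 1.92939395  1.739648   -0.56278616] [ 0.12358514 -0.33972803  1.21865018]
top [[596.37191138   0.         319.73629845]
 [  0.         596.37191138 232.04997599]
 [  0.           0.           1.        ]] [ 2.13533183 -2.12002242  0.14563772] [-0.17102975  0.44073428  1.44151122]
wrist [[333.5012078    0.         317.8083806 ]
 [  0.         333.5012078  245.55173614]
 [  0.           0.           1.        ]] [-2.3083573   1.80010047  0.23613738] [-0.55028274 -0.03239086  0.37771694]
-0.0187
```

View pics/scene0.png

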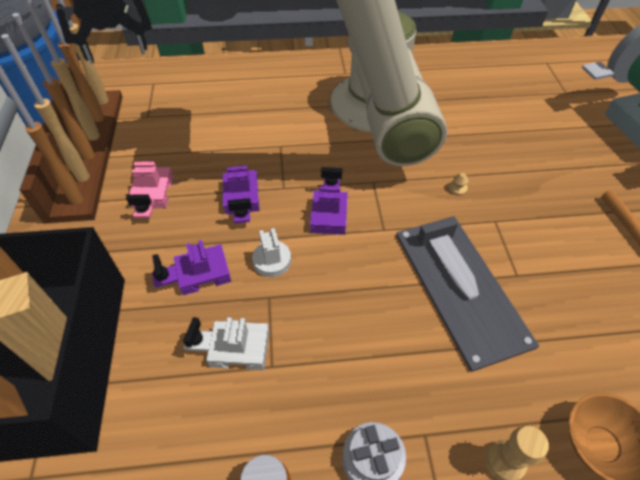

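View pics/top0.png

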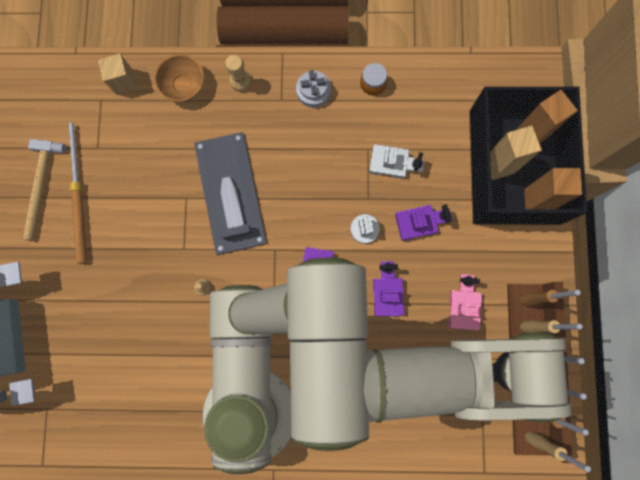

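View pics/wrist0.png

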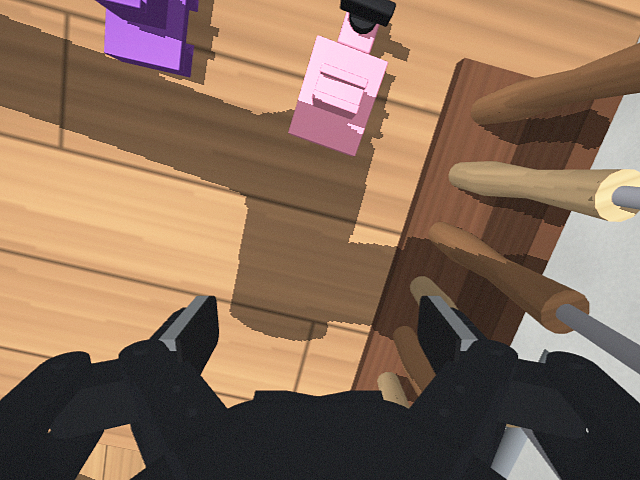

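The scene image shows two light-coloured candidates: a body with a black knob on a side arm (scene (237,342), top (395,161)) and a rest on a round foot (scene (270,252), top (365,228)). The pink and purple look-alikes are excluded. The rail plate is at top (232,193), with its pointed end away from the robot and its stop near (235,235). The white part at top (395,161) fits because it has the knob on a side arm. I'll confirm with an enlarged crop.

```bash
cat > h.py <<'E'
from rig import *
import numpy as np, cv2
def cam(n):
    d=get_image(n); R,_=cv2.Rodrigues(np.array(d["rvec"],float)); t=np.array(d["tvec"],float).ravel()
    return d["frame"].copy(),d["depth"],np.array(d["K"]),R,t
def ray(K,R,t,uv,z):
    uv=np.atleast_2d(np.array(uv,float)); p=np.c_[uv,np.ones(len(uv))]@np.linalg.inv(K).T
    d=p@R; c=-R.T@t
    s=(z-c[2])/d[:,2]; return c+s[:,None]*d
def cloud(dep,K,R,t):
    v,u=np.mgrid[0:480,0:640]; p=np.stack([u,v,np.ones_like(u)],-1).reshape(-1,3)@np.linalg.inv(K).T*dep.reshape(-1,1)
    return ((p-t)@R).reshape(480,640,3)
def proj(K,R,t,P):
    P=np.atleast_2d(P); c=P@R.T+t; q=c@K.T; return q[:,:2]/q[:,2:]
E
python3 - <<'E'
from h import *
f,dep,K,R,t=cam("top")
a=cv2.resize(f[125:265,345:460],None,fx=3.4,fy=3.4,interpolation=cv2.INTER_CUBIC)
b=cv2.resize(f[125:265,185:280],None,fx=3.4,fy=3.4,interpolation=cv2.INTER_CUBIC)
cv2.imwrite("pics/crop1.png",np.hstack([a,b])[:,:,::-1])
P=cloud(dep,K,R,t)
hsv=cv2.cvtColor(f,cv2.COLOR_RGB2HSV)
print("depth z at bench",P[200,300], "base plate",P[170,215],P[215,250])
# white carriage pixels by height
reg=np.zeros((480,640),bool); reg[135:185,362:432]=1
Z=P[:,:,2]
for lo,hi in((.02,.05),(.05,.09)):
    m=reg&(Z>lo)&(Z<hi); q=P[m]; print(lo,m.sum(),q.mean(0),q.min(0),q.max(0))
print("hist",np.histogram(Z[reg],bins=np.arange(-.01,.1,.01)))
# plate mask
m=((hsv[:,:,1]<70)&(hsv[:,:,2]<120)).astype(np.uint8); m[:,:185]=0;m[:,280:]=0;m[:125]=0;m[265:]=0
c=max(cv2.findContours(m,0,2)[0],key=cv2.contourArea); r=cv2.minAreaRect(c); bx=cv2.boxPoints(r)
print(cv2.contourArea(c),r); w=ray(K,R,t,bx,.012); print(w,np.linalg.norm(np.diff(w,axis=0),axis=1),w.mean(0))
E
```

```text
depth z at bench [ 0.53035813 -0.11579293 -0.00190966] base plate [0.60412041 0.10188103 0.01520747] [0.48822663 0.00946012 0.01126836]
0.02 926 [ 0.62126989 -0.3495188   0.02996231] [ 0.58576483 -0.42701866  0.02020176] [ 0.66773905 -0.29054519  0.04997016]
0.05 303 [ 0.62109631 -0.35990018  0.06819404] [ 0.5933142  -0.41856575  0.05006213] [ 0.64892969 -0.32327944  0.08245109]
hist (array([1196, 1026,   32,  534,  347,   45,   28,  160,  107,    8]), array([-0.01,  0.  ,  0.01,  0.02,  0.03,  0.04,  0.05,  0.06,  0.07,
        0.08,  0.09]))
5667.0 ((230.01925659179688, 193.09616088867188), (114.72792053222656, 51.77465057373047), 78.69007110595703)
[[ 0.67956349  0.16142011  0.012     ]
 [ 0.7070715   0.03057551  0.012     ]
 [ 0.41365518 -0.03456461  0.012     ]
 [ 0.38724392  0.09225427  0.012     ]] [0.1337049  0.3005601  0.12953988] [0.54688352 0.06242132 0.012     ]
```

View pics/crop1.png

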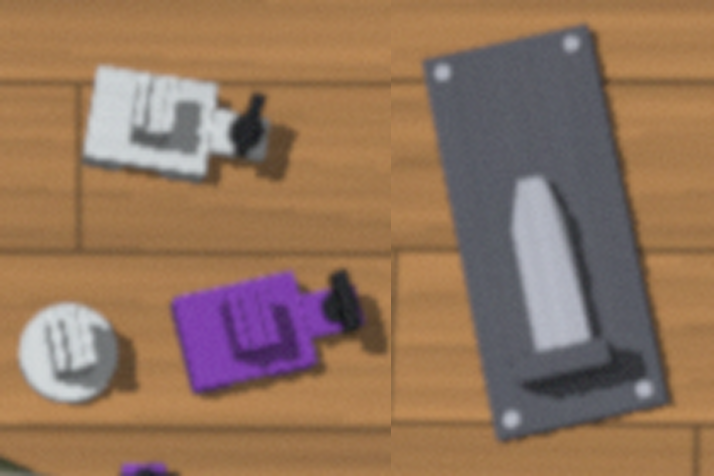

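The crop confirms it: the white body at crop (150,125) carries a black knob on a side arm at crop (248,130). The other white part is the round-foot rest. Next I'll measure the poses more finely.

```bash
python3 - <<'E'
from h import *
s=observe(); TR=np.array(s["tool_rot"]); tp=np.array(s["position"])
f,dep,K,R,t=cam("wrist"); c=-R.T@t
print("cam in tool",TR.T@(c-tp)); print("cam axes in tool (rows x,y,z)\n",(TR.T@R.T).T.round(3))
f,dep,K,R,t=cam("top"); P=cloud(dep,K,R,t); hsv=cv2.cvtColor(f,cv2.COLOR_RGB2HSV); H,S,V=cv2.split(hsv)
# white body
m=((S<60)&(V>150)).astype(np.uint8); mm=np.zeros_like(m); mm[138:182,366:412]=m[138:182,366:412]
c=max(cv2.findContours(mm,0,2)[0],key=cv2.contourArea); r=cv2.minAreaRect(c); bx=cv2.boxPoints(r); print("white",r)
w=ray(K,R,t,bx,.0295);print(w)
# bolts
for z in [0.012]:
    g=((V>140)&(S<60)).astype(np.uint8); n,l,st,ce=cv2.connectedComponentsWithStats(g)
    for i in range(1,n):
        if 190<ce[i][0]<275 and 130<ce[i][1]<255: print(st[i][4],ce[i],ray(K,R,t,ce[i],.012 if st[i][4]<60 else .028))
# knob
k=((V<50)).astype(np.uint8); k[:140]=0;k[180:]=0;k[:,:405]=0;k[:,432:]=0
n,l,st,ce=cv2.connectedComponentsWithStats(k)
for i in range(1,n):
    if st[i][4]>8: print("knob",st[i],ce[i],ray(K,R,t,ce[i],.0677))
# post via depth
Z=P[:,:,2]; reg=np.zeros_like(Z,bool); reg[138:182,366:412]=1
mm=(reg&(Z>.06)&(Z<.09)).astype(np.uint8); n,l,st,ce=cv2.connectedComponentsWithStats(mm)
for i in range(1,n): print("post",st[i],ce[i],ray(K,R,t,ce[i],.0755),P[l==i].mean(0))
E
```

```text
cam in tool [ 0.06554039  0.00056646 -0.14229604]
cam axes in tool (rows x,y,z)
 [[-0.001  1.    -0.001]
 [-0.966 -0.001 -0.258]
 [-0.258  0.001  0.966]]
white ((391.4027099609375, 160.1162109375), (41.486045837402344, 27.34543800354004), 8.972625732421875)
[[ 0.60042604 -0.28981689  0.0295    ]
 [ 0.67099229 -0.30089894  0.0295    ]
 [ 0.65422354 -0.40416218  0.0295    ]
 [ 0.584014   -0.39237193  0.0295    ]]
15 [237.4 137.4] [[0.69190335 0.0476377  0.012     ]]
17 [199.58823529 145.88235294] [[0.66898482 0.14486977 0.012     ]]
723 [230.24481328 203.71092669] [[0.51364369 0.05758429 0.028     ]]
21 [259. 239.] [[ 0.42689494 -0.01499796  0.012     ]]
20 [219.95 247.9 ] [[0.40377584 0.08262164 0.012     ]]
knob [414 154   8  17  74] [417.7027027  162.56756757] [[ 0.61024905 -0.40735127  0.0677    ]]
post [384 147  14  19 193] [390.1761658 156.0984456] [[ 0.62418932 -0.33943758  0.0755    ]] [ 0.62569071 -0.33992657  0.07042477]
```

```bash
python3 -m pendant '[60,0.87,-0.11,0,0,0,0,60,0.87,-0.11,0,0,0,0,60,0.87,-0.11,0,0,0,0,60,0.87,-0.11,0,0,0,0,60,0.87,-0.11,0,0,0,0,60,0.87,-0.11,0,0,0,0,60,0.87,-0.11,0,0,0,0,60,0.87,-0.11,0,0,0,0,60,0.87,-0.11,0,0,0,0,60,0.87,-0.11,0,0,0,0,60,0.87,-0.11,0,0,0,0,60,0.87,-0.11,0,0,0,0]' 40
python3 -m pendant '[60,0,0,0,0,0,-1,60,0,0,0,0,0,-1,60,0,0,0,0,0,-1,60,0,0,0,0,0,-1,60,0,0,0,0,0,-1,60,0,0,0,0,0,-1,60,0,0,0,0,0,-1,60,0,0,0,0,0,-1,60,0,0,0,0,0,-1,60,0,0,0,0,0,-1]'
python3 -m pendant '[60,0,0,0,0,0,-1,60,0,0,0,0,0,-1,60,0,0,0,0,0,-1,60,0,0,0,0,0,-1,60,0,0,0,0,0,-1,60,0,0,0,0,0,-1,60,0,0,0,0,0,-1,60,0,0,0,0,0,-1,60,0,0,0,0,0,-1,60,0,0,0,0,0,-0.6]'
```

```text
time_s: 1.5
position: [0.626, -0.3408, 0.2312]
tool_rot: [[0.97, 0.244, -0.0], [0.244, -0.97, 0.0], [-0.0, -0.0, -1.0]]
ft_force: [-0.4, -0.4, -0.7]
grip_width: 0.0602
time_s: 2.5
position: [0.6244, -0.3418, 0.2311]
tool_rot: [[-0.078, 0.997, -0.0], [0.997, 0.078, 0.0], [0.0, -0.0, -1.0]]
ft_force: [-0.3, 0.3, 0.4]
grip_width: 0.0601
time_s: 3.5
position: [0.6244, -0.3418, 0.2311]
tool_rot: [[-0.988, 0.152, -0.0], [0.152, 0.988, 0.0], [0.0, 0.0, -1.0]]
ft_force: [0.0, -0.5, -0.5]
grip_width: 0.06
```

```bash
python3 - <<'E'
from h import *
f,dep,K,R,t=cam("wrist"); cv2.imwrite("pics/w1.png",f[:,:,::-1]); P=cloud(dep,K,R,t); np.savez("w1.npz",f=f,dep=dep,K=K,R=R,t=t)
E
```

```text
(no output)
```

View pics/w1.png

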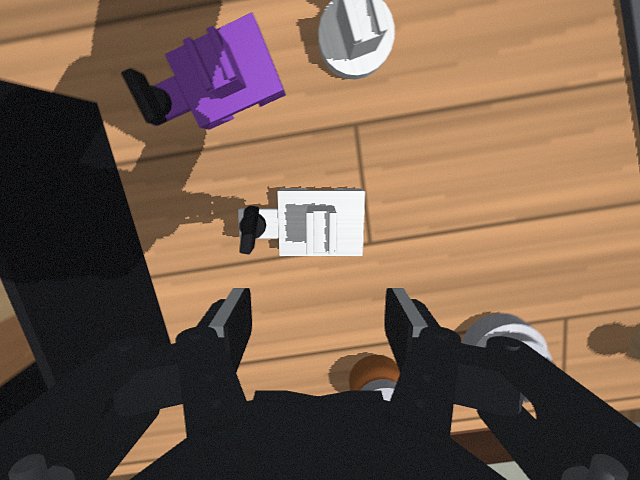

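The wrist view shows the white carriage between the fingers' approach lines: body around (320,222), post top around (318,228) and knob at (250,230), almost aligned with the tool. I'll measure its position in the tool frame.

```bash
cat > meas.py <<'E'
from h import *
def run(f,dep,K,R,t,box,zb=0):
    s=observe(); TR=np.array(s["tool_rot"]); tp=np.array(s["position"])
    P=cloud(dep,K,R,t); Z=P[:,:,2]-zb; x0,y0,x1,y1=box
    reg=np.zeros((480,640),bool); reg[y0:y1,x0:x1]=1
    H,S,V=cv2.split(cv2.cvtColor(f,cv2.COLOR_RGB2HSV))
    def tool(w): return (w-tp)@TR
    m=(reg&(S<50)&(Z>.023)&(Z<.035)&(V>60)).astype(np.uint8); m=cv2.morphologyEx(m,cv2.MORPH_OPEN,np.ones((15,15)))
    # outer body contour: pixels on top plane or above
    mb=(reg&(Z>.022)&(Z<.09)&(S<60)&(V>60)).astype(np.uint8); mb=cv2.morphologyEx(mb,cv2.MORPH_OPEN,np.ones((45,45)))
    c=max(cv2.findContours(mb,0,2)[0],key=cv2.contourArea); bx=cv2.boxPoints(cv2.minAreaRect(c)); w=ray(K,R,t,bx,.0295+zb)
    print("body tool",tool(w).round(4).tolist(), "ctr world",w.mean(0).round(4),"tool",tool(w.mean(0)).round(4))
    mp=(reg&(Z>.068)&(Z<.085)&(V>60)&(S<60)).astype(np.uint8); q=P[mp>0]; 
    ctr=max(cv2.findContours(cv2.morphologyEx(mp,cv2.MORPH_CLOSE,np.ones((13,13))),0,2)[0],key=cv2.contourArea); r=cv2.minAreaRect(ctr); w=ray(K,R,t,cv2.boxPoints(r),.0755+zb)
    print("post px",r,"tool",tool(w).round(4).tolist(),"ctr",tool(w.mean(0)).round(4),"world",w.mean(0).round(4),"depthz",np.median(q[:,2]))
    mk=(reg&(Z>.055)&(Z<.085)&(V<60)).astype(np.uint8)
    n,l,st,ce=cv2.connectedComponentsWithStats(mk)
    i=1+np.argmax(st[1:,4]); r=cv2.minAreaRect(cv2.findContours((l==i).astype(np.uint8),0,2)[0][0]); w=ray(K,R,t,cv2.boxPoints(r),.0677+zb)
    print("knob px",r,"tool",tool(w).round(4).tolist(),"ctr",tool(w.mean(0)).round(4),"world",w.mean(0).round(4))
E
python3 - <<'E'
from meas import *
d=np.load("w1.npz"); run(d["f"],d["dep"],d["K"],d["R"],d["t"],(225,170,380,270))
E
```

```text
Traceback (most recent call last):
  File "meas.py", line 11, in run
    c=max(cv2.findContours(mb,0,2)[0],key=cv2.contourArea); bx=cv2.boxPoints(cv2.minAreaRect(c)); w=ray(K,R,t,bx,.0295+zb)
ValueError: max() iterable argument is empty
```

```bash
python3 - <<'E'
from h import *
d=np.load("w1.npz"); P=cloud(d["dep"],d["K"],d["R"],d["t"]); Z=P[:,:,2]
print((Z[185:265:8,230:380:10]*1000).round().astype(int))
print(cv2.cvtColor(d["f"],cv2.COLOR_RGB2HSV)[185:265:8,230:380:10,1])
E
```

```text
[[ -1  -1   0   0   0   0  -1  -1   0   1   1  -2   0  -1   0]
 [  0   1   0   1   0  28  30  29  30  30  29 373  29  29   0]
 [  1   0   0   0  -1  29  30  29  30  28  29  29  29  30   0]
 [  0  29  67  28  29  29  28  30  57  56  55  29  29  30   0]
 [  0  29  67  40  30  29  30  30  76  67  75  29  30  30  -1]
 [ -1  44  67  43  30  29  30  29  75  66  76  30  30  30  -1]
 [  0  28  67  43  31  29  29  29  75  67  75  29  30  28  -2]
 [  1  67  67   0   0  30  29  28  75  66  76  30  29  28  -1]
 [  1  67  66  -1   0  29  29  30  74  68  75  30  30  29   0]
 [  0   0   1  -1  -1   0   0  -2  -1  -1   0   0  -1  -1   0]]
[[117 119 117 116 118 119 118 117 116 120 115 116 124 118 117]
 [119 120 119 115 111   1   2   3   2   2   2   2   2   1 118]
 [105 116 118 116 115   3   2   2   2   2   3   3   1   2 114]
 [115  14 122   9   7   2   7   4   7   9   7   1   1   2 120]
 [120   9  75  40   1   2   7   4   2   4   3   2   2   1 120]
 [108  51  73  28   3   2   5   9   3   2   3   0   2   1 117]
 [114  10  55  22   1   2   6   6   2   3   4   3   1   2 116]
 [120 117  33 117 116   3   0   4   2   2   2   2   2   2 118]
 [120  72  38 114 118   6   2   1   2   2   3   2   2   2 119]
 [117 116 117 116 112 129 132 127 125 122 122 131 122 125 119]]
```

```bash
sed -i 's/mb=cv2.morphologyEx(mb,cv2.MORPH_OPEN/mb=cv2.morphologyEx(mb,cv2.MORPH_CLOSE,np.ones((7,7)));mb=cv2.morphologyEx(mb,cv2.MORPH_OPEN/; s/mp=(reg&(Z>.068)/mp=(reg\&(Z>.070)/' meas.py
python3 - <<'E'
from meas import *
d=np.load("w1.npz"); run(d["f"],d["dep"],d["K"],d["R"],d["t"],(225,170,380,270))
E
```

```text
body tool [[-0.0383, -0.0446, 0.2016], [0.0311, -0.0422, 0.2016], [0.0308, 0.0447, 0.2016], [-0.0386, 0.0469, 0.2016]] ctr world [ 0.6282 -0.3411  0.0295] tool [-0.0037  0.0012  0.2016]
post px ((309.4999694824219, 233.0), (41.99999237060547, 6.999999046325684), 90.0) tool [[0.016, -0.0112, 0.1556], [0.0159, -0.0049, 0.1556], [-0.0235, -0.0051, 0.1556], [-0.0235, -0.0117, 0.1556]] ctr [-0.0038 -0.0082  0.1556] world [ 0.6269 -0.3504  0.0755] depthz 0.07527821213557387
knob px ((247.6385040283203, 229.89234924316406), (13.643820762634277, 46.7610969543457), 7.125016689300537) tool [[-0.0239, -0.0769, 0.1634], [0.0206, -0.0686, 0.1634], [0.019, -0.0562, 0.1634], [-0.0256, -0.0641, 0.1634]] ctr [-0.0025 -0.0664  0.1634] world [ 0.6169 -0.4078  0.0677]
```

```bash
python3 -m pendant '[60,-0.076,0.05,0,0,0,0,60,0,0,0.6,0,0,0,60,0,0,0.6,0,0,0,60,0,0,0.6,0,0,0,60,0,0,0.6,0,0,0,60,0,0,0.6,0,0,0,60,0,0,0.6,0,0,0,60,0,0,0.28,0,0,0,60,0,0,0,0,0,0]' 40
python3 -m pendant '[20,0,0,0,0,0,0,20,0,0,0,0,0,0,20,0,0,0,0,0,0,20,0,0,0,0,0,0,20,0,0,0,0,0,0,20,0,0,0,0,0,0]' 40
```

```text
time_s: 4.45
position: [0.628, -0.3393, 0.0353]
tool_rot: [[-0.987, 0.159, -0.003], [0.159, 0.987, 0.002], [0.003, 0.002, -1.0]]
ft_force: [-0.2, -0.3, -0.0]
grip_width: 0.0597
time_s: 5.05
position: [0.6294, -0.3403, 0.0394]
tool_rot: [[-0.987, 0.158, 0.003], [0.158, 0.988, -0.002], [-0.003, -0.001, -1.0]]
ft_force: [-0.7, -0.2, 5.7]
grip_width: 0.0276
```

```bash
python3 -m pendant '[20,0,0,-0.4,0,0,0,20,0,0,-0.4,0,0,0,20,0,0,-0.4,0,0,0,20,0,0,0,0,0,0]' 60
python3 -m pendant '[20,0.06,0.4,0,0,0,0,20,0.12,0.8,0,0,0,0,20,0.14,0.9,0,0,0,0,20,0.15,0.9,0,0,0,0,20,0.15,0.9,0,0,0,0,20,0.15,0.9,0,0,0,0,20,0.15,0.9,0,0,0,0,20,0.15,0.9,0,0,0,0,20,0.13,0.9,0,0,0,0,20,0.11,0.6,0,0,0,0,20,0,0.27,0,0,0,0,20,0,0,0,0,0,0]'
python3 -m pendant '[20,0,0,0,0,0,-0.5,20,0,0,0,0,0,-0.75,20,0,0,0,0,0,-0.75,20,0,0,0,0,0,-0.6,20,0,0,0,0,0,-0.16,20,0,0,0,0,0,0,20,0,0,0,0,0,0]'
python3 - <<'E'
from h import *
f,dep,K,R,t=cam("wrist"); cv2.imwrite("pics/w2.png",f[:,:,::-1]); np.savez("w2.npz",f=f,dep=dep,K=K,R=R,t=t)
E
```

```text
time_s: 5.45
position: [0.6294, -0.3405, 0.1]
tool_rot: [[-0.988, 0.158, 0.004], [0.157, 0.988, -0.003], [-0.004, -0.002, -1.0]]
ft_force: [0.4, -0.3, -4.4]
grip_width: 0.0272
time_s: 6.65
position: [0.6293, 0.0853, 0.0962]
tool_rot: [[-0.988, 0.155, -0.002], [0.155, 0.988, 0.0], [0.002, -0.0, -1.0]]
ft_force: [-0.3, -0.4, -5.4]
grip_width: 0.0275
time_s: 7.35
position: [0.6298, 0.083, 0.0971]
tool_rot: [[-0.975, -0.223, -0.0], [-0.223, 0.975, -0.0], [0.0, -0.0, -1.0]]
ft_force: [-0.1, -0.2, -5.2]
grip_width: 0.0276
```

View pics/w2.png

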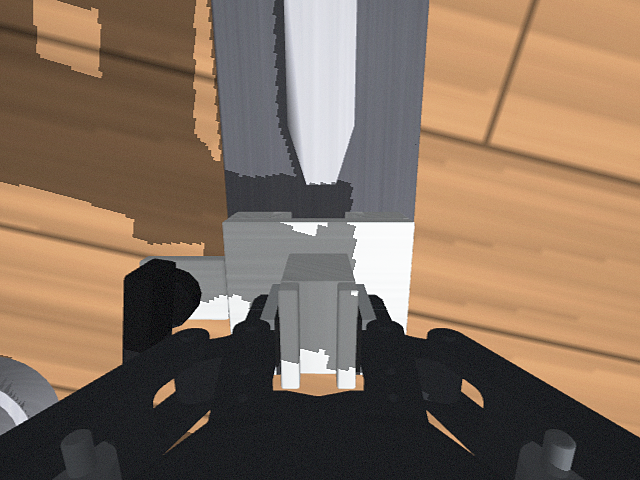

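The wrist view shows the held carriage, front edge at row 220 from col 222 to 414 and post at (317,320). It points straight at the rail, whose nose tip is at (322,185) and full-width edges at cols 285 to 355. I'll measure rail against carriage in the tool frame.

```bash
cat > rail.py <<'E'
from h import *
def line(pts):  # fit y=a+b*x robustly
    pts=np.array(pts); 
    for _ in range(3):
        b,a=np.polyfit(pts[:,0],pts[:,1],1); r=pts[:,1]-a-b*pts[:,0]; pts=pts[abs(r)<max(2*r.std(),3e-4)]
    return a,b,len(pts),r.std()
E
python3 - <<'E'
from rail import *
d=np.load("w2.npz"); f,dep,K,R,t=[d[k] for k in ("f","dep","K","R","t")]
s=observe(); TR=np.array(s["tool_rot"]); tp=np.array(s["position"]); tool=lambda w:(w-tp)@TR
P=cloud(dep,K,R,t); T=tool(P.reshape(-1,3)).reshape(P.shape); Z=P[:,:,2]; ok=dep>0
H,S,V=cv2.split(cv2.cvtColor(f,cv2.COLOR_RGB2HSV))
print("plate z",np.median(Z[20:120,370:400]),"rail top",np.median(Z[20:120,300:340]),"carr top",np.median(Z[230:250,365:400]))
# rail edges from height
L=[];Rr=[];pl=[];pr=[]
for v in range(4,112,3):
    c=np.where(ok[v]&(Z[v]>.0245)&(Z[v]<.032))[0]; c=c[(c>250)&(c<390)]
    L.append((v,c.min()));Rr.append((v,c.max()+1))
    c=np.where(ok[v]&(Z[v]>.008)&(Z[v]<.016)&(S[v]<60))[0]; c=c[(c>190)&(c<450)]
    pl.append((v,c.min()));pr.append((v,c.max()+1))
for nm,e,z in (("L",L,.028),("R",Rr,.028),("pl",pl,.012),("pr",pr,.012)):
    w=tool(ray(K,R,t,[(u,v) for v,u in e],z)); print(nm,line(w[:,:2]), w[0,:2],w[-1,:2])
# tip row
c=np.where(((Z>.0245)&(Z<.032))[:,322]&ok[:,322])[0]; print("tip",tool(ray(K,R,t,[(322,c.max())],.028)))
zt=np.median(Z[230:250,365:400])
B=[]
for v in range(228,300,4):
    c=np.where(ok[v]&(abs(Z[v]-zt)<.006)&(S[v]<60))[0]; c=c[(c>200)&(c<430)]; B.append((v,c.min(),c.max()+1))
print(B[:8])
wl=tool(ray(K,R,t,[(b[1],b[0]) for b in B[:6]],zt)); wr=tool(ray(K,R,t,[(b[2],b[0]) for b in B],zt)); print("carr L",wl[:,1].round(4),"R",wr[:,1].round(4),line(wr[:,:2]))
zp=zt+.046
for v in range(300,370,10):
    c=np.where(ok[v]&(abs(Z[v]-zp)<.006)&(S[v]<60))[0]; c=c[(c>260)&(c<380)]
    if len(c): w=tool(ray(K,R,t,[(c.min(),v),(c.max()+1,v)],zp)); print("post",v,c.min(),c.max(),w[:,:2].round(4).tolist())
# front edge of body
col=[]
for u in range(232,290,6):
    c=np.where(ok[:,u]&(abs(Z[:,u]-zt)<.006)&(S[:,u]<60))[0]; c=c[(c>190)&(c<260)]; col.append((u,c.min()))
w=tool(ray(K,R,t,col,zt)); print("front x",w[:,:2].round(4).tolist(),zt)
E
```

```text
plate z 0.011556160227702898 rail top 0.027604458402815123 carr top 0.08693609372035002
L (np.float64(-0.018659957576228896), np.float64(-0.005440269326896608), 36, np.float64(0.00016340184321045242)) [ 0.14578585 -0.01935342] [ 0.09202812 -0.01907084]
R (np.float64(0.021349933894592162), np.float64(-0.006398513140899642), 36, np.float64(0.0001731607988911517)) [0.14572512 0.02071959] [0.09197636 0.0205346 ]
pl (np.float64(-0.0631383754682913), np.float64(-0.0030089489931634833), 36, np.float64(0.00018107669738677874)) [ 0.15190853 -0.06388335] [ 0.09407324 -0.06371227]
pr (np.float64(0.06575994455665257), np.float64(-0.0070288193807124), 33, np.float64(0.00018659584239179305)) [0.15171345 0.06484446] [0.09390453 0.06536862]
tip [[0.04825468 0.00171127 0.0691611 ]]
[(228, np.int64(223), np.int64(414)), (232, np.int64(223), np.int64(414)), (236, np.int64(223), np.int64(413)), (240, np.int64(223), np.int64(413)), (244, np.int64(224), np.int64(413)), (248, np.int64(224), np.int64(412)), (252, np.int64(224), np.int64(412)), (256, np.int64(215), np.int64(412))]
carr L [-0.0452 -0.0453 -0.
[... 173 characters left out ...]
0.04394246650084265), np.float64(0.0011626914165212276), 18, np.float64(0.00013777693785145222))
post 300 278 357 [[0.0173, -0.0146], [0.0173, 0.013]]
post 310 263 372 [[0.0136, -0.02], [0.0135, 0.0184]]
post 320 261 378 [[0.0097, -0.0209], [0.0097, 0.0207]]
post 330 270 365 [[0.0058, -0.0179], [0.0058, 0.0162]]
post 340 275 362 [[0.0018, -0.0162], [0.0018, 0.0153]]
post 350 273 362 [[-0.0023, -0.0171], [-0.0023, 0.0154]]
post 360 273 361 [[-0.0064, -0.0172], [-0.0064, 0.0152]]
front x [[0.0367, -0.0407], [0.0372, -0.0379], [0.0372, -0.0351], [0.0372, -0.0323], [0.0367, -0.0296], [0.0367, -0.0268], [0.0367, -0.024], [0.0371, -0.0212], [0.0367, -0.0184], [0.0371, -0.0156]] 0.08693609372035002
```

```bash
python3 -m pendant '[20,0,0.04,0.1,0,0,-0.05,20,0,0,0.25,0,0,0,20,0,0,0.25,0,0,0,20,0,0,0.15,0,0,0,20,0,0,0.08,0,0,0,20,0,0,0.05,0,0,0,20,0,0,0.03,0,0,0,20,0,0,0,0,0,0,20,0,0,0,0,0,0,20,0,0,0,0,0,0]'
python3 - <<'E'
from h import *
f,dep,K,R,t=cam("wrist"); cv2.imwrite("pics/w3.png",f[:,:,::-1]); np.savez("w3.npz",f=f,dep=dep,K=K,R=R,t=t); print(observe()["ft_force"],observe()["wrist_torque"])
f,*_=cam("scene"); cv2.imwrite("pics/s3.png",f[:,:,::-1])
E
```

```text
time_s: 8.4
position: [0.6295, 0.0856, 0.0522]
tool_rot: [[-0.973, -0.232, 0.001], [-0.232, 0.973, -0.0], [-0.001, -0.0, -1.0]]
ft_force: [1.1, -0.1, -4.5]
grip_width: 0.0271
[-0.84724517  0.12831892 -6.16178299] [-0.01570636 -0.036792   -0.01341153]
```

View pics/w3.png

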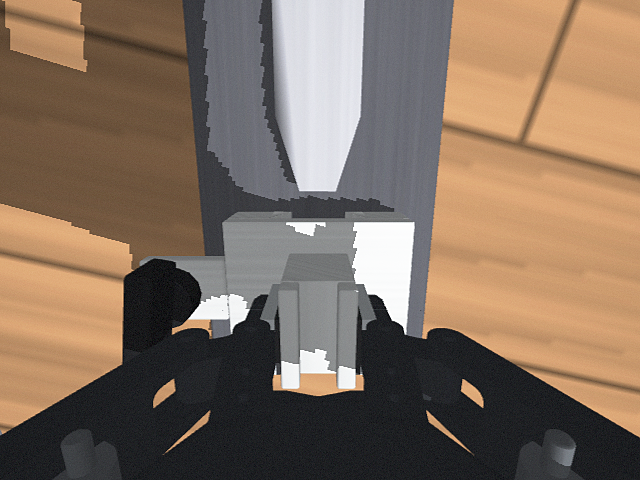

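The carriage is now just above the plate, and the channel mouth (cols 291–346, row 213) is centred on the nose tip (cols 299–337, row 190). I'll re-measure the residual offset.

```bash
cat > rel.py <<'E'
from rail import *
def rel(save=None):
    f,dep,K,R,t=cam("wrist")
    if save: cv2.imwrite(save,f[:,:,::-1])
    s=observe(); TR=np.array(s["tool_rot"]); tp=np.array(s["position"]); tool=lambda w:(w-tp)@TR
    P=cloud(dep,K,R,t); Z=P[:,:,2]; ok=dep>0; S=cv2.cvtColor(f,cv2.COLOR_RGB2HSV)[:,:,1]
    L=[];Q=[]
    for v in range(3,112,3):
        c=np.where(ok[v]&(Z[v]>.0235)&(Z[v]<.032))[0]; c=c[(c>235)&(c<400)]
        if len(c)>20: L.append((v,c.min()));Q.append((v,c.max()+1))
    o=[]
    for e in (L,Q): w=tool(ray(K,R,t,[(u,v) for v,u in e],.028)); o.append(line(w[:,:2]))
    zt=np.median(Z[225:250,365:400]); B=[]
    for v in range(226,252,2):
        c=np.where(ok[v]&(abs(Z[v]-zt)<.006)&(S[v]<60))[0]; c=c[(c>200)&(c<430)]; B.append((v,c.min(),c.max()+1))
    l=tool(ray(K,R,t,[(b[1],b[0]) for b in B],zt)); r=tool(ray(K,R,t,[(b[2],b[0]) for b in B],zt))
    print("rail mid a,b",(o[0][0]+o[1][0])/2,(o[0][1]+o[1][1])/2,"width",o[1][0]-o[0][0],"res",o[0][3],o[1][3])
    print("carr mid",(np.median(l[:,1])+np.median(r[:,1]))/2,"slope",np.polyfit(r[:,0],r[:,1],1)[0],"width",np.median(r[:,1])-np.median(l[:,1]),"top z",zt)
    print(s["time_s"],s["position"],s["ft_force"],s["wrist_torque"])
    u=(tp-np.array([0.5479,0.0650,0]))[:2]; print("approx rail-frame",u@np.array([-.974,-.2255])*1000, u@np.array([.2255,-.974])*1000)
E
python3 -c "
from rel import *
rel()"
```

```text
rail mid a,b -0.0013398666262145822 0.0053464057126763765 width 0.040032490017431796 res 0.0001299645062009567 0.00013119388052138415
carr mid -0.0005885450145084042 slope 0.002980840459106522 width 0.08940611802100011 top z 0.04196982136560631
8.55 [0.62938286 0.08563765 0.05199244] [-0.47420171  0.27908993 -6.03030812] [0.09464416 0.01237152 0.01924531]
approx rail-frame -84.01809655242629 -1.726685566582983
```

```bash
python3 -m pendant '[20,0,-0.01,0.03,0,0,0.03,20,0,0,0,0,0,0,20,0.1,0,0,0,0,0,20,0.15,0,0,0,0,0,20,0.15,0,0,0,0,0,20,0.15,0,0,0,0,0,20,0.15,0,0,0,0,0,20,0.1,0,0,0,0,0,20,0,0,0,0,0,0,20,0,0,0,0,0,0]'
python3 -c "
from rel import *
rel('pics/w4.png')"
```

```text
time_s: 9.55
position: [0.5905, 0.0756, 0.0514]
tool_rot: [[-0.974, -0.228, 0.002], [-0.228, 0.974, -0.001], [-0.001, -0.001, -1.0]]
ft_force: [-0.6, -0.7, 9.6]
grip_width: 0.0273
rail mid a,b -0.00025366735000576825 -0.0009027051500824714 width 0.040072493159350936 res 0.00013131591068132285 0.0001257728926693484
carr mid -0.0005956684764043853 slope 0.013468799296267661 width 0.08938408755700544 top z 0.041273613442269645
9.6 [0.59049055 0.07560334 0.05140026] [0.83684409 0.06092083 9.57776432] [ 0.00689822 -0.13486357  0.0297651 ]
approx rail-frame -43.87425307580241 -0.7234867872511199
```

View pics/w4.png

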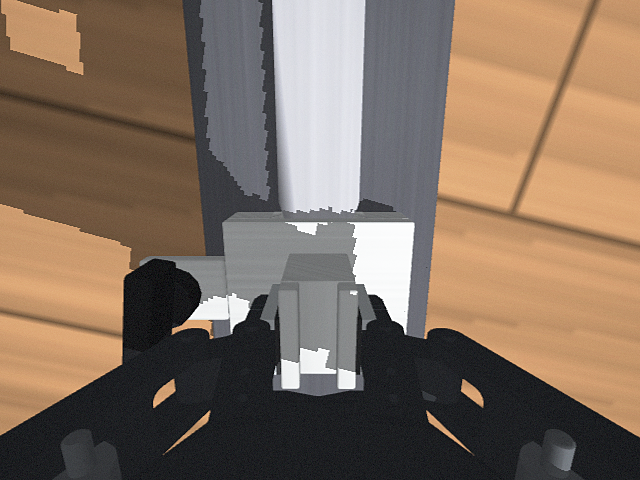

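The nose is now inside the channel: the rail runs from (318,0) into the channel mouth at (318,210). The carriage is centred to about 0.4 mm with low side force, so I'll keep sliding.

```bash
python3 -m pendant '[20,0.1,0,-0.025,0,0,0,20,0.2,0,0,0,0,0,20,0.2,0,0,0,0,0,20,0.2,0,0,0,0,0,20,0.2,0,0,0,0,0,20,0,0,0,0,0,0]'
python3 -c "
from rel import *
rel('pics/w5.png')"
```

```text
time_s: 10.2
position: [0.5447, 0.0655, 0.0516]
tool_rot: [[-0.974, -0.228, -0.003], [-0.228, 0.974, -0.0], [0.003, 0.0, -1.0]]
ft_force: [-3.3, -0.3, 1.4]
grip_width: 0.0274
rail mid a,b -0.001988625045074785 0.010970428912351227 width -0.1443224282466177 res 0.004001460672958334 0.003841422666168763
carr mid -0.0006128719791203413 slope 0.014623576561377853 width 0.08945909146150782 top z 0.04154739683272753
10.25 [0.54513694 0.06555308 0.05157407] [-3.70785444 -1.48140496  3.04743621] [-0.30747151  0.49706101 -0.07252285]
approx rail-frame 2.566501892991556 -1.1617671224138537
```

View pics/w5.png

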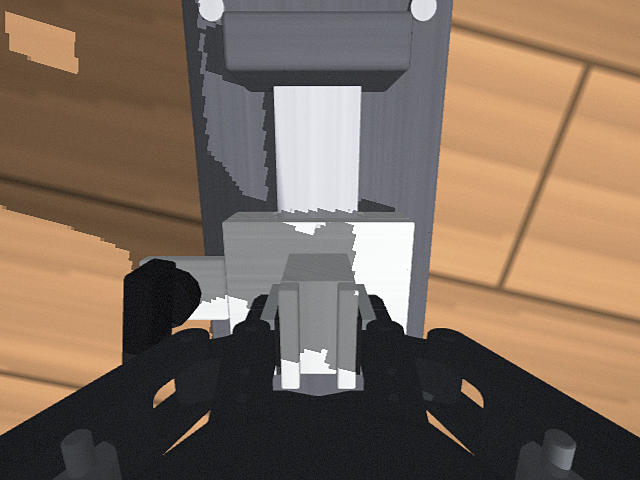

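Halfway on. The rail still runs central (cols 274–361) and the stop block is ahead at rows 12–88. I'll continue slowly to contact.

```bash
python3 -m pendant '[20,0.2,0,0,0,0,0,20,0.2,0,0,0,0,0,20,0.2,0,0,0,0,0,20,0.2,0,0,0,0,0,20,0.2,0,0,0,0,0,20,0.1,0,0,0,0,0,20,0,0,0,0,0,0]'
python3 -m pendant '[20,0.04,0,0,0,0,0,20,0.04,0,0,0,0,0,20,0.04,0,0,0,0,0,20,0.04,0,0,0,0,0,20,0,0,0,0,0,0,20,0,0,0,0,0,0]'
python3 -c "
from rel import *
f,*_=cam('wrist'); cv2.imwrite('pics/w6.png',f[:,:,::-1]); print(observe()['ft_force'])"
```

```text
time_s: 10.95
position: [0.4918, 0.0531, 0.0516]
tool_rot: [[-0.974, -0.228, -0.002], [-0.228, 0.974, 0.0], [0.002, 0.001, -1.0]]
ft_force: [-2.5, -0.3, 0.0]
grip_width: 0.0274
time_s: 11.55
position: [0.4858, 0.0515, 0.0516]
tool_rot: [[-0.974, -0.228, 0.001], [-0.228, 0.974, 0.0], [-0.001, -0.0, -1.0]]
ft_force: [4.3, 1.3, -4.9]
grip_width: 0.027
[ 4.15322887  1.3255854  -5.1451739 ]
```

View pics/w6.png

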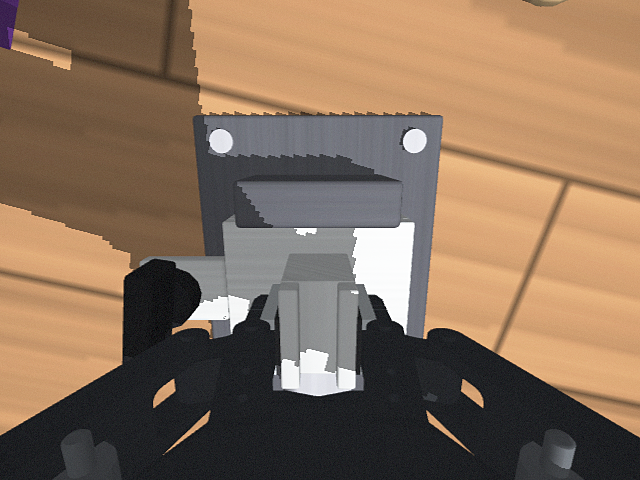

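Contact force is about 4.5 N along the rail at the expected travel, so it's at the stop. I'll press slightly more, set it down and release, then rise and look.

```bash
python3 -m pendant '[20,0.06,0,0.03,0,0,0,20,0,0,0,0,0,0,20,0,0,0,0,0,0,20,0,0,0,0,0,0]'
python3 -m pendant '[50,0,0,0,0,0,0,50,0,0,0,0,0,0,50,0,0,0,0,0,0,50,0,0,0,0,0,0]'
python3 -m pendant '[50,0,0,-0.3,0,0,0,50,0,0,-0.5,0,0,0,50,0,0,-0.7,0,0,0,50,-0.5,0,-0.7,0,0,0,50,-0.5,0,0,0,0,0,50,0,0,0,0,0,0,50,0,0,0,0,0,0,50,0,0,0,0,0,0]'
python3 -c "
from rel import *
f,dep,K,R,t=cam('wrist'); cv2.imwrite('pics/w7.png',f[:,:,::-1]); np.savez('w7.npz',f=f,dep=dep,K=K,R=R,t=t); print(observe()['ft_force'])"
```

```text
time_s: 12.0
position: [0.4857, 0.0513, 0.0517]
tool_rot: [[-0.974, -0.227, 0.009], [-0.227, 0.974, 0.001], [-0.009, -0.001, -1.0]]
ft_force: [11.1, 8.6, 3.3]
grip_width: 0.0275
time_s: 12.4
position: [0.482, 0.0506, 0.05]
tool_rot: [[-0.974, -0.228, -0.001], [-0.228, 0.974, -0.0], [0.001, 0.0, -1.0]]
ft_force: [0.2, 1.1, -0.2]
grip_width: 0.05
time_s: 13.2
position: [0.53, 0.062, 0.1594]
tool_rot: [[-0.974, -0.228, -0.002], [-0.228, 0.974, 0.0], [0.002, 0.001, -1.0]]
ft_force: [-0.5, -0.8, -0.0]
grip_width: 0.05
[ 0.1479451  -0.06646638 -0.33094243]
```

View pics/w7.png

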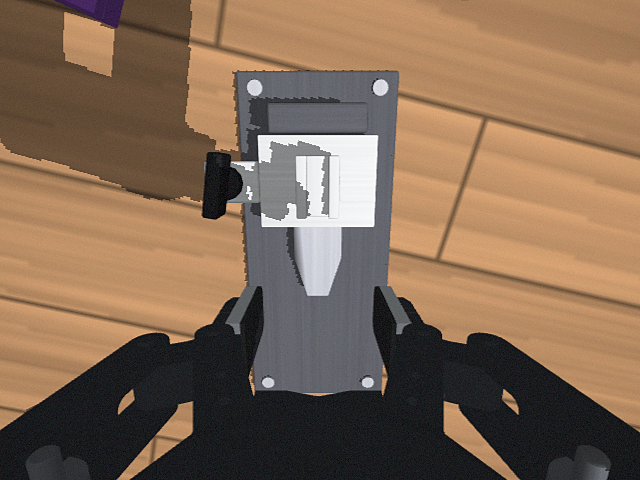

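Seen from above, the carriage body (cols 258–378, rows 135–228) sits on the rail directly against the stop block (rows 103–133), and the knob bar is at (216,185). I'll measure the seat gap and the knob pose.

```bash
python3 - <<'E'
from h import *
d=np.load("w7.npz"); f,dep,K,R,t=[d[k] for k in ("f","dep","K","R","t")]
s=observe(); TR=np.array(s["tool_rot"]); tp=np.array(s["position"]); tool=lambda w:(w-tp)@TR
P=cloud(dep,K,R,t); Z=P[:,:,2]; H,S,V=cv2.split(cv2.cvtColor(f,cv2.COLOR_RGB2HSV)); T=tool(P.reshape(-1,3)).reshape(P.shape)
# rear edge of body z=.0415 vs tip of nose z=.028
rows=[]
for u in list(range(346,374,4)):
    c=np.where((abs(Z[:,u]-.0415)<.005)&(S[:,u]<60))[0]; c=c[(c>120)&(c<240)]; rows.append((u,c.max()+1,c.min()))
w=tool(ray(K,R,t,[(a,b) for a,b,_ in rows],.0415)); w2=tool(ray(K,R,t,[(a,b) for a,_,b in rows],.0415)); print("rear x",w[:,0].round(4),"front x",w2[:,0].round(4))
c=np.where((abs(Z[:,318]-.028)<.004)&(V[:,318]>120))[0]; c=c[(c>230)&(c<310)]; print("tip x",tool(ray(K,R,t,[(318,c.max()+1)],.028)))
for u in range(280,360,20):
    c=np.where((abs(Z[:,u]-.057)<.005))[0]; c=c[(c>95)&(c<140)]; print("stop edge x",tool(ray(K,R,t,[(u,c.max()+1)],.057))[0].round(4))
m=np.zeros((480,640),np.uint8); m[140:230,190:255]=((abs(Z-.0797)<.006)&(V<70))[140:230,190:255]
print(np.median(Z[m>0]))
n,l,st,ce=cv2.connectedComponentsWithStats(m); i=1+np.argmax(st[1:,4]); print(st[1:])
r=cv2.minAreaRect(cv2.findContours((l==i).astype(np.uint8),0,1)[0][0]); w=ray(K,R,t,cv2.boxPoints(r),.0797)
print(r); q=tool(w); print(q.round(4),"ctr",q.mean(0),"world",w.mean(0))
x=q[:, :2]; e=[x[1]-x[0],x[2]-x[1]]; e=max(e,key=np.linalg.norm); print("bar dir deg",np.degrees(np.arctan2(e[1],e[0])),np.linalg.norm(e))
E
```

```text
rear x [0.0105 0.0105 0.0105 0.0105 0.0105 0.0105 0.0105] front x [0.0809 0.0809 0.0809 0.0809 0.0802 0.0802 0.0802]
tip x [[-0.05471033 -0.0006126   0.13141012]]
stop edge x [ 0.08   -0.027   0.1026]
stop edge x [ 0.0807 -0.0131  0.1027]
stop edge x [0.0807 0.0008 0.1027]
stop edge x [0.0807 0.0148 0.1027]
0.07927968014584147
[[ 202  152   23   67 1161]]
((212.7582244873047, 185.15985107421875), (18.74089813232422, 66.27215576171875), 5.19442892074585)
[[ 0.0254 -0.0799  0.0798]
 [ 0.0682 -0.0721  0.0799]
 [ 0.0671 -0.0602  0.0799]
 [ 0.0242 -0.0674  0.0798]] ctr [ 0.04623035 -0.06986479  0.07985616] world [ 0.50084782 -0.0165653   0.0797    ]
bar dir deg 10.309068530665595 0.04353149550576277
```

The carriage is home: its front edge is at tool x 80.5 mm, equal to the stop face, and rear edge to nose tip is 65.2 mm against 65 nominal. The knob bar is about 10° clockwise of the rail, so roughly 80° of turn remains. I'll move over the knob with the jaws aligned to the bar.

```bash
python3 -m pendant '[40,0.234,-0.35,0,0,0,0,40,0.35,-0.525,0,0,0,0,40,0.35,-0.525,0,0,0,0,40,0,0,0,0,0,0.65,40,0,0,0,0,0,0.64,40,0,0,0.5,0,0,0,40,0,0,0.5,0,0,0,40,0,0,0.25,0,0,0,40,0,0,0,0,0,0,40,0,0,0,0,0,0]' 20
python3 - <<'E'
from h import *
f,dep,K,R,t=cam("wrist"); cv2.imwrite("pics/w8.png",f[:,:,::-1])
np.savez('w8.npz',f=f,dep=dep,K=K,R=R,t=t)
E
```

```text
time_s: 14.25
position: [0.5014, -0.0168, 0.0979]
tool_rot: [[-0.999, -0.05, -0.0], [-0.05, 0.999, -0.0], [0.0, -0.0, -1.0]]
ft_force: [-0.8, -0.7, 0.7]
grip_width: 0.04
```

View pics/w8.png

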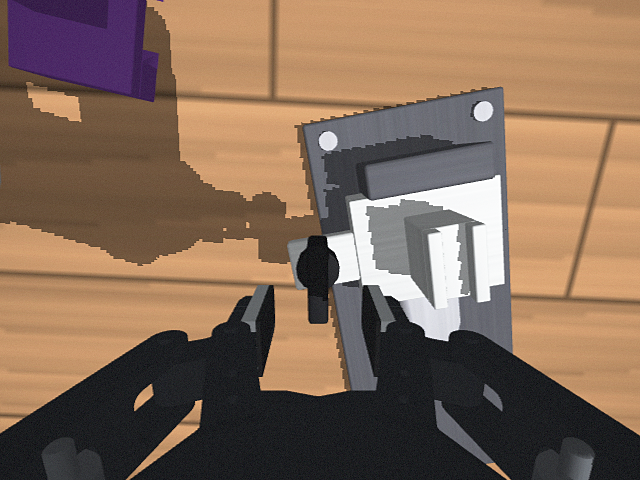

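The bar (col 318, rows 236–324) lies centred between the fingers (inner faces about 270 and 366) and parallel to them. I'll measure its centre again.

```bash
python3 - <<'E'
from h import *
d=np.load("w8.npz"); f,dep,K,R,t=[d[k] for k in ("f","dep","K","R","t")]
s=observe(); TR=np.array(s["tool_rot"]); tp=np.array(s["position"]); print(tp); tool=lambda w:(w-tp)@TR
P=cloud(dep,K,R,t); Z=P[:,:,2]; V=cv2.cvtColor(f,cv2.COLOR_RGB2HSV)[:,:,2]
m=np.zeros((480,640),np.uint8); m[220:335,295:345]=((abs(Z-.0797)<.005)&(V<70))[220:335,295:345]
r=cv2.minAreaRect(max(cv2.findContours(m,0,1)[0],key=cv2.contourArea)); w=ray(K,R,t,cv2.boxPoints(r),.0797); q=tool(w)
print(r,q.round(4).tolist(),q.mean(0),"zmed",np.median(Z[m>0]))
E
```

```text
[ 0.50172545 -0.01681471  0.09827612]
((316.5, 283.0), (80.0, 21.0), 90.0) [[0.0237, -0.0065, 0.0186], [0.0236, 0.004, 0.0186], [-0.0204, 0.0043, 0.0186], [-0.0204, -0.0069, 0.0186]] [ 0.00163119 -0.00128677  0.01857507] zmed 0.07935128739760773
```

```bash
python3 -m pendant '[40,0.044,-0.026,0.2,0,0,0,40,0,0,0.3,0,0,0,40,0,0,0.2,0,0,0,40,0,0,0.06,0,0,0,40,0,0,0,0,0,0]' 20
python3 -m pendant '[5,0,0,0,0,0,0,5,0,0,0,0,0,0,5,0,0,0,0,0,0,5,0,0,0,0,0,0,5,0,0,0,0,0,0,5,0,0,0,0,0,0]' 20
```

```text
time_s: 14.8
position: [0.4994, -0.0181, 0.0593]
tool_rot: [[-0.999, -0.05, -0.001], [-0.05, 0.999, 0.0], [0.001, 0.0, -1.0]]
ft_force: [0.8, 0.8, 0.1]
grip_width: 0.04
time_s: 15.4
position: [0.4997, -0.0181, 0.0601]
tool_rot: [[-0.999, -0.05, 0.001], [-0.05, 0.999, -0.0], [-0.001, -0.0, -1.0]]
ft_force: [-1.5, 0.2, 6.4]
grip_width: 0.0105
```

```bash
python3 -m pendant '[5,0,0,0,0,0,0.5,5,0,0,0,0,0,0.7,5,0,0,0,0,0,0.7,5,0,0,0,0,0,0.7,5,0,0,0,0,0,0.7,5,0,0,0,0,0,0.7,5,0,0,0,0,0,0]'
python3 -m pendant '[5,0,0,0,0,0,0.7,5,0,0,0,0,0,0.7,5,0,0,0,0,0,0.7,5,0,0,0,0,0,0.7,5,0,0,0,0,0,0.7,5,0,0,0,0,0,0.7,5,0,0,0,0,0,0.7,5,0,0,0,0,0,0.7,5,0,0,0,0,0,0.4,5,0,0,0,0,0,0,5,0,0,0,0,0,0]'
python3 -c "
from h import *
s=observe(); print(s['ft_force'],s['wrist_torque'],s['q'])
f,*_=cam('wrist'); cv2.imwrite('pics/w9.png',f[:,:,::-1])"
```

```text
time_s: 16.1
position: [0.4998, -0.0178, 0.06]
tool_rot: [[-0.873, 0.488, 0.001], [0.488, 0.873, 0.0], [-0.001, 0.001, -1.0]]
ft_force: [-1.0, 3.2, 4.7]
grip_width: 0.0108
time_s: 17.2
position: [0.4999, -0.0177, 0.06]
tool_rot: [[-0.224, 0.975, 0.001], [0.975, 0.224, 0.001], [0.0, 0.002, -1.0]]
ft_force: [1.1, 3.6, 5.2]
grip_width: 0.0105
[1.05815171 3.63835216 5.18026315] [ 0.79241666 -0.09404657 -0.05191374] [-1.56419596e+01  2.85054772e+01  9.62393471e+01  7.34564558e-02
  5.51837798e+01 -2.86388126e+01]
```

View pics/w9.png

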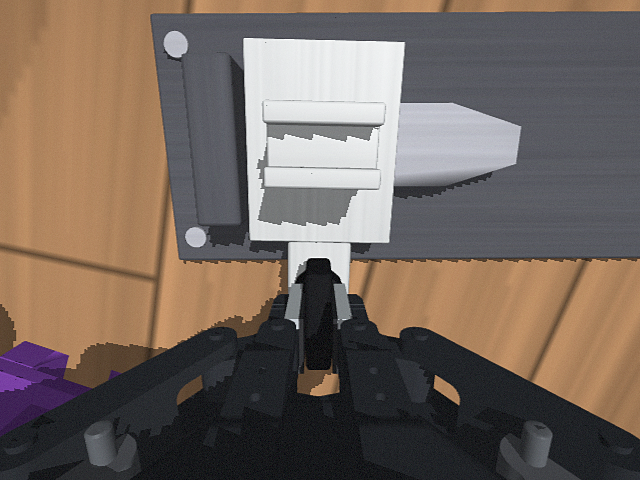

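The bar (col 318, rows 258–368) is gripped and now lies square across the rail: tool x is within 0.3° of the perpendicular. I'll release, rise and verify seat and angle.

```bash
python3 -m pendant '[30,0,0,0,0,0,0,30,0,0,0,0,0,0,30,0,0,0,0,0,0,30,0,0,-0.2,0,0,0,30,0,0,-0.5,0,0,0,30,-0.3,0,-0.6,0,0,0,30,-0.5,0,-0.6,0,0,0,30,-0.3,0,-0.3,0,0,0,30,0,0,0,0,0,0,30,0,0,0,0,0,0,30,0,0,0,0,0,0]'
python3 - <<'E'
from h import *
f,dep,K,R,t=cam("wrist"); cv2.imwrite("pics/w10.png",f[:,:,::-1])
np.savez('w10.npz',f=f,dep=dep,K=K,R=R,t=t)
E
```

```text
time_s: 18.35
position: [0.5109, -0.0708, 0.1686]
tool_rot: [[-0.223, 0.975, -0.002], [0.975, 0.223, 0.001], [0.001, -0.002, -1.0]]
ft_force: [-0.3, 0.3, -0.3]
grip_width: 0.0298
```

View pics/w10.png

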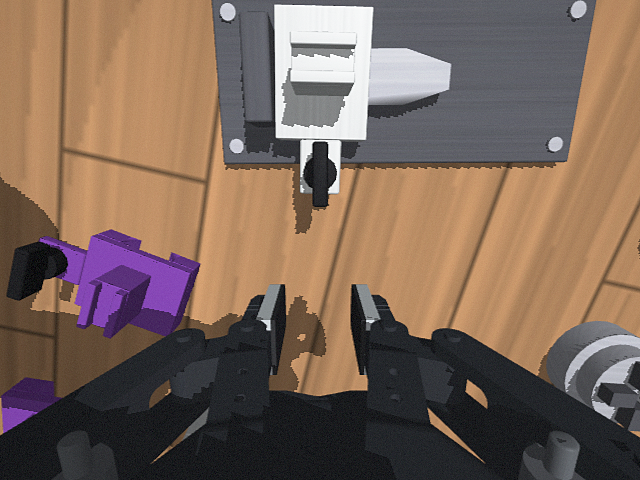

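The knob bar (318,175) now stands across the rail, with the carriage body at (323,72) beside the stop block (257,70). I'll measure its angle, the seat gap and the carriage yaw.

```bash
cat > fin.py <<'E'
from rail import *
def fin(f,dep,K,R,t):
    s=observe(); TR=np.array(s["tool_rot"]); tp=np.array(s["position"]); tool=lambda w:(w-tp)@TR
    P=cloud(dep,K,R,t); Z=P[:,:,2]; H,S,V=cv2.split(cv2.cvtColor(f,cv2.COLOR_RGB2HSV))
    Le=[];Re=[];St=[]
    for v in range(15,135,3):
        c=np.where((abs(Z[v]-.0415)<.005)&(S[v]<60)&(V[v]>90))[0]; c=c[(c>262)&(c<390)]
        Le.append((v,c.min()));Re.append((v,c.max()+1))
        c=np.where((abs(Z[v]-.057)<.005)&(V[v]<140))[0]; c=c[(c>230)&(c<285)]
        if len(c) and 20<v<115: St.append((v,c.max()+1))
    def ln(e,z): w=tool(ray(K,R,t,[(u,v) for v,u in e],z)); return line(w[:,:2])
    for n,e,z in(("front",Le,.0415),("rear",Re,.0415),("stop",St,.057)):
        a,b,k,r=ln(e,z); print(n,"y at x=.05,.10,.15",[round((a+b*x)*1000,2) for x in(.05,.1,.15)],"deg",np.degrees(np.arctan(b)),k)
    # nose tip
    cs=[]
    for v in range(66,88,3):
        c=np.where((abs(Z[v]-.028)<.004)&(V[v]>100))[0]; c=c[(c>400)&(c<470)]
        if len(c): cs.append(c.max()+1)
    w=tool(ray(K,R,t,[(np.median(cs),77)],.028)); print("tip",w)
    # plate long edge near
    E=[]
    for u in range(240,300,5):
        c=np.where((abs(Z[:,u]-.012)<.004)&(S[:,u]<70))[0]; c=c[(c>140)&(c<175)]
        if len(c):E.append((u,c.max()+1))
    for u in range(345,560,5):
        c=np.where((abs(Z[:,u]-.012)<.004)&(S[:,u]<70))[0]; c=c[(c>140)&(c<175)]
        if len(c):E.append((u,c.max()+1))
    w=tool(ray(K,R,t,E,.012)); a,b,k,r=line(w[:,[1,0]]); print("plate edge deg (x per y)",np.degrees(np.arctan(b)),k,r)
    m=np.zeros((480,640),np.uint8); m[130:220,290:350]=((abs(Z-.0797)<.005)&(V<75))[130:220,290:350]
    rc=cv2.minAreaRect(max(cv2.findContours(m,0,1)[0],key=cv2.contourArea)); q=tool(ray(K,R,t,cv2.boxPoints(rc),.0797))
    e=max([q[1]-q[0],q[2]-q[1]],key=np.linalg.norm); print("bar ctr",q.mean(0),"deg",np.degrees(np.arctan2(e[1],e[0])),np.linalg.norm(e))
    pts=np.argwhere(m); mids=[(v,(np.where(m[v])[0].min()+np.where(m[v])[0].max()+1)/2) for v in np.unique(pts[:,0])[4:-4]]
    w=tool(ray(K,R,t,[(u,v) for v,u in mids],.0797)); print("bar midline deg",np.degrees(np.arctan(line(w[:,:2])[1])))
E
python3 - <<'E'
from fin import *
d=np.load("w10.npz"); fin(*[d[k] for k in ("f","dep","K","R","t")])
E
```

```text
front y at x=.05,.10,.15 [np.float64(-32.87), np.float64(-31.71), np.float64(-30.56)] deg 1.322284491720102 40
rear y at x=.05,.10,.15 [np.float64(36.62), np.float64(37.85), np.float64(39.09)] deg 1.4178326907523262 40
stop y at x=.05,.10,.15 [np.float64(-31.46), np.float64(-31.75), np.float64(-32.03)] deg -0.32458260506558695 32
tip [[0.12366073 0.1028008  0.14055158]]
plate edge deg (x per y) 0.3318821873768406 49 0.00019782999209960717
bar ctr [0.05246933 0.00149844 0.08894681] deg 179.6401934796904 0.0425637067399657
bar midline deg 0.2808272872548081
```

The knob bar is square to within about 0.6°. Turning it yawed the carriage about 1.7° within its play, though, leaving roughly 0.8 mm gap at mid-stop. I'll take the post again with jaws true to the rail and press it squarely home.

```bash
python3 -m pendant '[40,0.49,0.03,0,0,0,0,40,0.7,0,0,0,0,0,40,0.7,0,0,0,0,0,40,0.6,0,0,0,0,0,40,0,0,0,0,0,-0.29,40,0,0,0,0,0,-1,40,0,0,0,0,0,-1,40,0,0,0,0,0,-1,40,0,0,0,0,0,-1]' 20
python3 -m pendant '[40,0,0,0,0,0,-1,40,0,0,0,0,0,-1,40,0,0,0,0,0,-1,40,0,0,0,0,0,-1,40,0,0,0,0,0,-1,40,0,0,0,0,0,-1,40,0,0,0,0,0,-1,40,0,0,0,0,0,0,40,0,0,0,0,0,0]'
python3 - <<'E'
from h import *
f,dep,K,R,t=cam("wrist"); cv2.imwrite("pics/w11.png",f[:,:,::-1])
np.savez('w11.npz',f=f,dep=dep,K=K,R=R,t=t)
E
```

```text
time_s: 19.3
position: [0.4848, 0.0507, 0.1688]
tool_rot: [[-0.738, 0.675, -0.002], [0.675, 0.738, 0.0], [0.002, -0.001, -1.0]]
ft_force: [0.6, -0.4, 0.3]
grip_width: 0.0401
time_s: 20.2
position: [0.4851, 0.0504, 0.1691]
tool_rot: [[-0.974, -0.225, -0.001], [-0.225, 0.974, 0.0], [0.001, 0.0, -1.0]]
ft_force: [-0.1, -0.1, -0.6]
grip_width: 0.0402
```

View pics/w11.png

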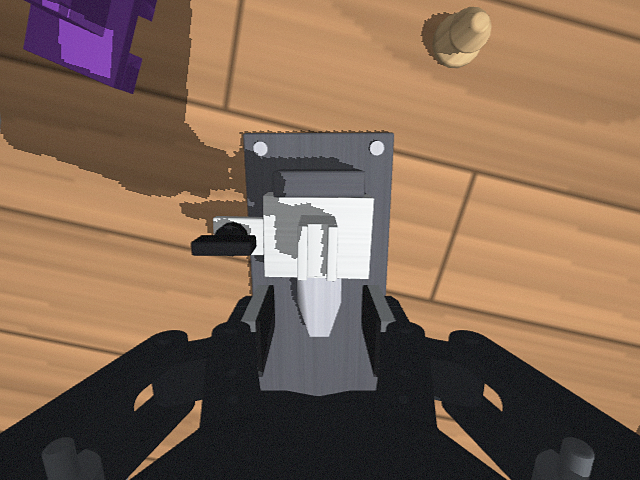

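The post (cols 298–338, rows 223–280) sits between the fingers' lines and the bar lies across at (223,244). I'll check the offsets before descending.

```bash
python3 - <<'E'
from h import *
d=np.load("w11.npz"); f,dep,K,R,t=[d[k] for k in ("f","dep","K","R","t")]
s=observe(); TR=np.array(s["tool_rot"]); tp=np.array(s["position"]); print(tp); tool=lambda w:(w-tp)@TR
P=cloud(dep,K,R,t); Z=P[:,:,2]; S,V=cv2.split(cv2.cvtColor(f,cv2.COLOR_RGB2HSV))[1:]
m=np.zeros((480,640),np.uint8); m[205:300,290:350]=(abs(Z-.0875)<.004)[205:300,290:350]; m=cv2.morphologyEx(m,cv2.MORPH_CLOSE,np.ones((3,25)))
r=cv2.minAreaRect(max(cv2.findContours(m,0,1)[0],key=cv2.contourArea)); q=tool(ray(K,R,t,cv2.boxPoints(r),.0875)); print("post",r,q.round(4).tolist(),q.mean(0))
# plate edges
e=[]
for v in range(140,190,5):
    c=np.where((abs(Z[v]-.012)<.004)&(S[v]<70))[0]; c=c[(c>235)&(c<405)]; w=tool(ray(K,R,t,[(c.min(),v),(c.max()+1,v)],.012)); e.append([w[0,0],w[:,1].mean(),w[1,1]-w[0,1]])
e=np.array(e); print("plate mid",np.median(e,0),np.degrees(np.arctan(np.polyfit(e[:,0],e[:,1],1)[0])))
E
```

```text
[0.48520133 0.05028121 0.16923776]
post ((317.0, 252.5), (55.0, 40.0), 90.0) [[0.0196, -0.0149, 0.0817], [0.0196, 0.0125, 0.0818], [-0.0206, 0.0131, 0.0817], [-0.0205, -0.0156, 0.0817]] [-0.00049458 -0.00122836  0.08173702]
plate mid [ 5.95511377e-02 -5.95063764e-05  1.28697751e-01] -0.37624991072453395
```

```bash
python3 -m pendant '[40,0,0,0.5,0,0,-0.03,40,0,0,0.6,0,0,0,40,0,0,0.6,0,0,0,40,0,0,0.34,0,0,0,40,0,0,0.1,0,0,0,40,0,0,0,0,0,0]' 30
python3 -m pendant '[20,0,0,0,0,0,0,20,0,0,0,0,0,0,20,0,0,0,0,0,0,20,0,0,0,0,0,0,20,0,0,0,0,0,0]' 30
python3 -m pendant '[20,0.04,0,0,0,0,0,20,0.04,0,0,0,0,0,20,0.04,0,0,0,0,0,20,0,0,0,0,0,0,20,0,0,0,0,0,0,20,0,0,0,0,0,0]'
python3 -c "
from h import *
s=observe(); print(s['ft_force'],s['wrist_torque'],s['position'])
f,*_=cam('wrist'); cv2.imwrite('pics/w12.png',f[:,:,::-1])"
```

```text
time_s: 20.85
position: [0.4854, 0.05, 0.0624]
tool_rot: [[-0.973, -0.231, -0.001], [-0.231, 0.973, 0.0], [0.001, 0.0, -1.0]]
ft_force: [0.8, -0.5, 0.1]
grip_width: 0.04
time_s: 21.35
position: [0.486, 0.05, 0.0635]
tool_rot: [[-0.973, -0.232, 0.002], [-0.232, 0.973, -0.0], [-0.002, -0.001, -1.0]]
ft_force: [0.2, 1.0, 6.8]
grip_width: 0.0276
time_s: 21.95
position: [0.4835, 0.0493, 0.0643]
tool_rot: [[-0.973, -0.231, 0.011], [-0.231, 0.973, 0.001], [-0.011, -0.001, -1.0]]
ft_force: [11.2, 9.6, 4.6]
grip_width: 0.0276
[11.16410182  9.63019382  4.58754529] [ 1.57267744 -2.06390875 -0.05135211] [0.48351261 0.049321   0.06429212]
```

View pics/w12.png

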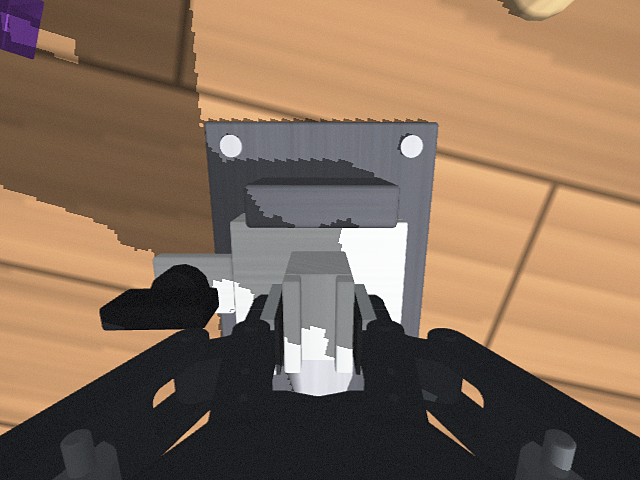

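```bash
python3 -m pendant '[20,-0.03,0,0,0,0,0,20,-0.02,0,0,0,0,0,20,0,0,0,0,0,0,20,0,0,0,0,0,0]'
python3 -m pendant '[40,0,0,0,0,0,0,40,0,0,0,0,0,0,40,0,0,0,0,0,0,40,0,0,-0.2,0,0,0,40,0,0,-0.5,0,0,0,40,-0.3,0,-0.6,0,0,0,40,-0.4,0,-0.6,0,0,0,40,-0.3,0,-0.2,0,0,0,40,0,0,0,0,0,0,40,0,0,0,0,0,0,40,0,0,0,0,0,0]'
python3 - <<'E'
from h import *
f,dep,K,R,t=cam("wrist"); cv2.imwrite("pics/w13.png",f[:,:,::-1])
np.savez('w13.npz',f=f,dep=dep,K=K,R=R,t=t)
E
```

```text
time_s: 22.4
position: [0.484, 0.0494, 0.0639]
tool_rot: [[-0.973, -0.232, 0.006], [-0.232, 0.973, 0.0], [-0.006, -0.001, -1.0]]
ft_force: [4.5, 3.7, 7.5]
grip_width: 0.0274
time_s: 23.5
position: [0.5295, 0.0607, 0.1668]
tool_rot: [[-0.973, -0.232, -0.002], [-0.232, 0.973, 0.0], [0.002, 0.001, -1.0]]
ft_force: [-0.8, 0.4, -0.3]
grip_width: 0.0401
```

View pics/w13.png

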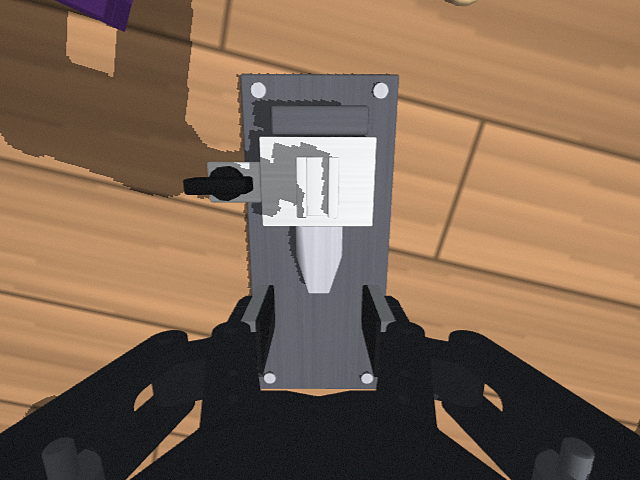

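The carriage body (cols 260–375, rows 137–226) now sits straight under the stop (rows 106–136), and the bar is across at (218,186). I'll measure everything.

```bash
python3 - <<'E'
from rail import *
d=np.load("w13.npz"); f,dep,K,R,t=[d[k] for k in ("f","dep","K","R","t")]
s=observe(); TR=np.array(s["tool_rot"]); tp=np.array(s["position"]); tool=lambda w:(w-tp)@TR
P=cloud(dep,K,R,t); Z=P[:,:,2]; H,S,V=cv2.split(cv2.cvtColor(f,cv2.COLOR_RGB2HSV))
def ln(e,z,sw=0):
    w=tool(ray(K,R,t,e,z)); w=w[:,[1,0]] if sw else w[:,:2]; return line(w)
F=[];B=[];St=[]
for u in list(range(264,294,2))+list(range(344,372,2)):
    c=np.where((abs(Z[:,u]-.0415)<.004)&(S[:,u]<60)&(V[:,u]>60))[0]; c=c[(c>125)&(c<240)]; F.append((u,c.min()));B.append((u,c.max()+1))
for u in range(278,364,2):
    c=np.where((abs(Z[:,u]-.057)<.004))[0]; c=c[(c>95)&(c<145)]; St.append((u,c.max()+1))
for n,e,z in (("front",F,.0415),("rear",B,.0415),("stop",St,.057)):
    a,b,k,r=ln(e,z,1); print(n,[round((a+b*y)*1e3,2) for y in(-.035,0,.035)],"deg",round(-np.degrees(np.arctan(b)),2),k,r)
sd=[[],[]]; pe=[[],[]]
for v in range(145,222,3):
    c=np.where((abs(Z[v]-.0415)<.004)&(S[v]<60)&(V[v]>60))[0]; c=c[(c>330)&(c<390)]; sd[1].append((c.max()+1,v))
    c=np.where((abs(Z[v]-.0415)<.004)&(S[v]<60)&(V[v]>60))[0]; c=c[(c>255)&(c<290)]
    if v<160 or v>206: sd[0].append((c.min(),v))
for v in list(range(85,100,2))+list(range(235,280,3)):
    c=np.where((abs(Z[v]-.012)<.004)&(S[v]<70))[0]; c=c[(c>230)&(c<410)]; pe[0].append((c.min(),v)); pe[1].append((c.max()+1,v))
for n,e,z in (("bodyL",sd[0],.0415),("bodyR",sd[1],.0415),("plateL",pe[0],.012),("plateR",pe[1],.012)):
    a,b,k,r=ln(e,z); print(n,"y at x=.046",round((a+.046*b)*1e3,2),"deg",round(np.degrees(np.arctan(b)),2),k)
c=np.where((abs(Z[:,319]-.028)<.004)&(V[:,319]>120))[0]; c=c[(c>230)&(c<310)]; print("tip",tool(ray(K,R,t,[(319,c.max()+1)],.028)))
m=np.zeros((480,640),np.uint8); m[155:215,175:262]=((abs(Z-.0797)<.005)&(V<75))[155:215,175:262]
ct=max(cv2.findContours(m,0,1)[0],key=cv2.contourArea); rc=cv2.minAreaRect(ct); q=tool(ray(K,R,t,cv2.boxPoints(rc),.0797))
e=max([q[1]-q[0],q[2]-q[1]],key=np.linalg.norm); print("bar ctr",q.mean(0),"deg",np.degrees(np.arctan2(e[1],e[0])),np.linalg.norm(e))
mid=[(u,np.where(m[:,u])[0].mean()) for u in range(175,262) if m[:,u].sum()>5][3:-3]
print("bar midline deg",-np.degrees(np.arctan(ln(mid,.0797,1)[1])))
E
```

```text
front [np.float64(79.57), np.float64(79.32), np.float64(79.07)] deg 0.41 29 0.0002378942753528228
rear [np.float64(9.83), np.float64(9.81), np.float64(9.78)] deg 0.04 29 3.206124382177636e-17
stop [np.float64(79.78), np.float64(79.76), np.float64(79.73)] deg 0.04 43 2.1299188941730724e-17
bodyL y at x=.046 -45.83 deg 0.36 10
bodyR y at x=.046 43.68 deg 0.24 26
plateL y at x=.046 -64.04 deg 0.2 23
plateR y at x=.046 64.8 deg 0.18 23
tip [[-0.05504076  0.0002656   0.13871216]]
bar ctr [ 0.04554153 -0.070286    0.08717127] deg 90.03650716253144 0.04393186686735183
bar midline deg -0.9872342803284239
```

The carriage is straight (within 0.3° of the rail) and home: rear edge to nose tip is 64.9 mm against 65 nominal, and the stop gap is within pixel size. The bar is at about 89–90°. I'll take one overall look, then hand in.

```bash
python3 - <<'E'
from h import *
f,*_=cam("scene"); cv2.imwrite("pics/s14.png",cv2.resize(f[180:400,120:560],None,fx=1.8,fy=1.8)[:,:,::-1]); print(observe()["time_s"])
E
```

```text
23.6
```

View pics/s14.png

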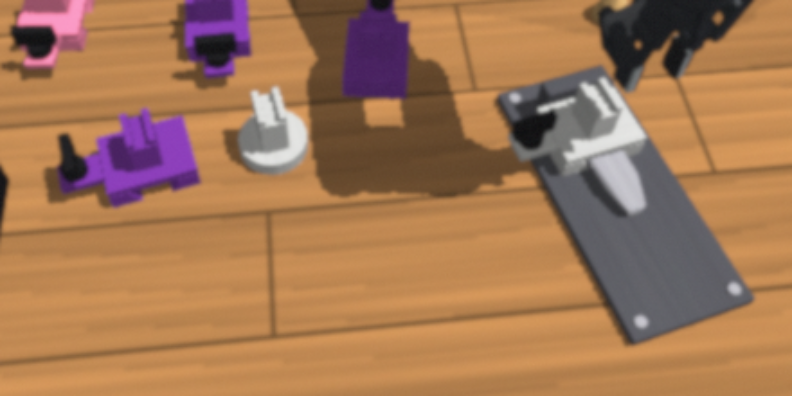

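The scene crop shows the white carriage on the rail at the stop (590,125), with its knob bar across at (535,128). The gripper is clear above it, and the look-alikes and round-foot rest look untouched.

```bash
python3 -c "
from rig import *
print(close_job())"
```

```text
the job is handed in; nothing more can be done
None
```

The white carriage is on the rail against the stop, its clamp knob is turned square across the rail, and I handed the job in at about 23.6 s.

I slid it on from the pointed end until it met the stop. I then turned the knob about 80° clockwise from its starting angle of about 10°.

- **Correction after tightening:** turning the knob yawed the carriage about 1.7° within its play and opened a gap of roughly 0.8 mm at mid-stop. I gripped the post again, pressed the carriage squarely home and let go.
- **Last check, seat:** the carriage was within about 0.3° of the rail. Its rear edge was 64.9 mm from the nose tip, against 65 mm nominal. The front edge read 0.2–0.7 mm short of the stop face, which is within about one pixel.
- **Last check, knob:** two measurements of the bar angle disagreed slightly, at about 90° and 89°. I took it as square.
- **Surroundings:** the gripper was clear of everything at hand-in, and the look-alikes and the round-foot rest appeared undisturbed.

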